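# Let a hinge pin out of the lever hopper

## Task

Let the waiting hinge pin out of the hopper on the bench: with the fingertips, press the pad of the hopper's side lever right down, so that the linked lid lifts fully and the steel pin rolls out into the open catch tray at the hopper's front. Then let the lever come up slowly under the fingertips, so that the lid is eased down fully shut without slamming, and move clear. Work the lever alone: do not touch the lid or the pin, and leave the things lying round the hopper where they are.

Things in the scene. Friction and masses are not known exactly. Their poses are not given: they have to be found in the camera images.
- hopper: Grey sheet-metal hopper fixed to the bench, 252 mm deep (x), 90 mm wide (y; foot flange 136 mm), 155 mm high. Origin: centre of its underside, on the bench; x points to its back, y to its left, z up; its place and yaw vary. A ramp inside falls to the front and runs out under the clear, steel-framed lid into the open catch tray. The lever is on its right side (y negative).
- catch_tray (a point): Middle of the open catch tray at the hopper's front, where the pin comes to rest: (-0.121, 0, 0.032) in the hopper's frame. The tray is 78 mm wide inside; its side and front walls are 62 mm high, the front wall's inner face is at x = -0.13.
- lever_pivot (a point): Point on the lever's pivot line, on the hopper's right side: (0.015, -0.06, 0.09) in the hopper's frame; the line runs along the hopper's y. A cranked round bar leads from here forward and outward to the pad.
- lever_pad (a point): Centre of the top of the lever's pad, a dark plate 44 mm (x) by 46 mm (y), 8 mm thick. Lever up: at (-0.145, -0.14, 0.135) in the hopper's frame, front edge tilted 0.18 rad up. It swings on a circle of radius 0.166 m about the pivot line; fully pressed it is at about (-0.150, -0.14, 0.074), tilted 0.19 rad the other way. The way above it is free.
- hopper_lever (a joint): Angle of the lever, rad: 0 up (at rest), 0.37 fully pressed, at its stop. About 2 to 5 N on the pad hold it down; let go, the lid's weight throws it back up.
- hopper_lid (a joint): Angle of the lid, rad: 0 shut, 0.96 fully raised (lever fully down). A link rod ties it to the lever, at 2.6 times the lever's angle. The lid is 92 mm wide, hinged at x 0.07, z 0.155 in the hopper's frame, its front edge at x -0.04, z 0.072 when shut and up to z 0.20 when raised. It slams if let go (also from half way); eased down over a second or more it shuts softly.
- hinge_pin: Plain steel hinge pin, 18 mm across, 70 mm long, lying along the hopper's y. Origin at its middle. It waits on the ramp behind the lid's lip, at (-0.025, 0, 0.059) in the hopper's frame; once the lid has risen 0.3 rad it rolls out within a second and comes to rest against the tray's front wall.
- screwdriver_red: A red-handled screwdriver, 193 mm long, 30 mm high, lying across the bench in front of the hopper. Origin: centre of its underside. To be left alone.
- padlock_0: A brass padlock lying flat, 68x42x16 mm, near the bench's front edge. Origin: centre of its underside. To be left alone.
- pliers: Red-handled pliers lying flat, 190 mm long, 16 mm high, on the bench in front of the hopper's lever side. Origin: centre of its underside. To be left alone.
- brass_key_1: A black-headed key lying flat, 66 mm long, 8 mm high, at the front edge. Origin: centre of its underside. To be left alone.
- tape_measure: A yellow tape measure, 33x70x60 mm, to the left behind the vice. Origin: centre of its underside. To be left alone.
- tape_roll_0: A roll of tape lying flat, 66 mm across, 20 mm high, at the bench's right. Origin: centre of its underside. To be left alone.
- screw_jar: A clear jar with a red cap, 65 mm across, 99 mm high, at the bench's far right. Origin: centre of its underside. To be left alone.

How it is judged:
By the outcome, as a careful person would: the job done as asked, in the order asked, and still so for the second after the job is handed in, with the robot touching nothing.
It also fails if it takes over 38 s, if anything falls off the work surface, if the arm or the gripper's body presses on something with over 40 N, if the wrist force passes 120 N, or if a joint passes its speed limit or range.

## Robot

A 7-joint arm with a two-finger parallel gripper is mounted at the origin on a cart in front of the work surface, level with it; the furniture and walls round the work are solid. World frame = base frame: x ahead of the robot, y to its left, z up, the work surface at z = 0. Lengths are in m, angles in rad, forces in N, time in s.
With the tool pointing down it reaches from about 0.425 to 0.925 m from the base axis. Payload 6.8 kg.
Tool frame: the origin (TCP) lies on the front face of the gripper's body, between the roots of the fingers; the fingertips stand 73 mm ahead of it and the grasp point (between the pads) lies 54 mm ahead of it (env.nose_length is the distance from the TCP to the fingertips, in m); z points along the fingers, y is the line along which they close (so a half turn about z gives the same grasp; the last joint's range is limited). The gripper opens to 85 mm and grips with 20 to 120 N. Pads are 22 mm wide; open, the fingers measure 114 mm over their backs; the gripper's body (76 mm by 85 mm) begins 54 mm behind the grasp point. The pads swing forward as they close: fully open they stand 13 mm farther back than shut.
Start: joints at [1.13, 0.477, 0.022, 1.555, -0.011, 1.109, -0.083], TCP at [0.221, -0.638, 0.304] pointing down, gripper open.
Joint ranges: [-2.96, 2.96], [-0.34, 2.1], [-1.41, 1.46], [0.24, 2.44], [-1.37, 4.51], [0.17, 1.92], [-2.96, 2.96]. Speed limits (rad/s): [2.39, 2.39, 3.14, 3.14, 3.14, 3.14, 3.14].

## Interface

Orientations are given as a unit quaternion [w, x, y, z].
In Python, from cell import env, kin, camera, calibration, job gives the robot as it stands. The module is installed in compiled form; this text tells all that it offers. Calls block until the motion is done:
- env.reach(position, orientation): joint-space move of the TCP to a pose.
- env.movel(position, velocity=0.15, rot=None, stop_force=None): straight line of the TCP; rot=None keeps the orientation; velocity is the mean speed in m/s. With stop_force (N) it stops when the force on the tool has changed by that much, and returns True; else False.
- env.goto_joints(angles): joint-space move.
- env.grip(opening, f_grip=None): finger opening in m; f_grip is the grip in N (None keeps the last); returns when the fingers have stopped.
- env.dwell(seconds).
- kin.inverse_kinematics(position, orientation): joint angles nearest the present ones, or None.
- env.get_state(): the state.
- camera(name): name is "scene" or "side" or "wrist"; returns (picture, depth): 384x512x3 uint8, blue, green, red; 384x512 float32, m along the optical axis (not along the pixel's ray), 0 where there is no reading.
- calibration(name): a dict with "fx", "fy", "cx", "cy" (pixels), "rvec" (rotation vector, rad) and "tvec" (3), from world to camera coordinates, as OpenCV has them. Camera axes: x right, y down, z forward; pixel columns grow to the right and rows downward; lengths in m; the calibration is good to about 2 mm. The wrist camera is an equidistant fisheye: a pixel r from the principal point sees the ray r / f radians off the axis. A picture is of the moment at which its call begins: read the wrist's pose just before it. calibration takes no time and is no camera call; for the wrist camera it gives the pose at the moment of the call.
A pose or a line that the arm cannot do raises env.PlanningError and nothing moves.
- job.job_done(): hands the job in; it is judged then, once.
The state is a dict: "time": time; "qpos": joint angles; "joint_velocities": joint speeds; "joint_torque": joint torques, N m; "tcp_pos": TCP position; "orientation": TCP orientation; "force": force on the tool from outside, world axes, zero at the start; "torque": the same for the moment, N m; "opening": finger opening in m; "gripper_force": force on a finger pad.
Only numpy, scipy, OpenCV 4.12 (cv2) and the standard library are available. Lean on these libraries where they do the work, as an engineer would, in place of code of your own. Each camera call takes 0.05 s, during which the arm holds its last target. There are 200 camera calls.

## Working session

There is one attempt and no reset: what is moved stays moved. The work goes in short steps, each a Python script; the robot and the scene stay as the last script left them, time stands still between calls to the robot, and variables do not carry over. Pictures are saved under pics/ and viewed, at most 10 in all, crops included, and the job is handed in when it is done.

```bash
mkdir -p pics; cat > h.py <<'E'
import numpy as np, cv2
from cell import env, kin, camera, calibration, job
def cloud(n):
    c=calibration(n); img,d=camera(n)
    R=cv2.Rodrigues(np.array(c["rvec"],float))[0]; t=np.array(c["tvec"],float).ravel()
    v,u=np.mgrid[:384,:512]
    P=np.stack([(u-c["cx"])/c["fx"]*d,(v-c["cy"])/c["fy"]*d,d],-1)
    W=(P-t)@R
    W[d<=0]=np.nan
    return img,W
E
python3 - <<'E'
from h import *
for n in("scene","side"):
    img,W=cloud(n); cv2.imwrite(f"pics/{n}0.png",img); np.save(f"{n}0.npy",W)
s=env.get_state(); print(s["time"],s["tcp_pos"],s["orientation"],s["force"],s["opening"],env.nose_length)
E
```

```text
0.1 [ 0.22036374 -0.63757734  0.30303944] [-7.99928879e-04  9.86187629e-01  1.65629962e-01 -1.90966233e-04] [-0.54690543  0.27402992 -0.67836815] 0.0854175808393106 0.0726
```

View pics/scene0.png

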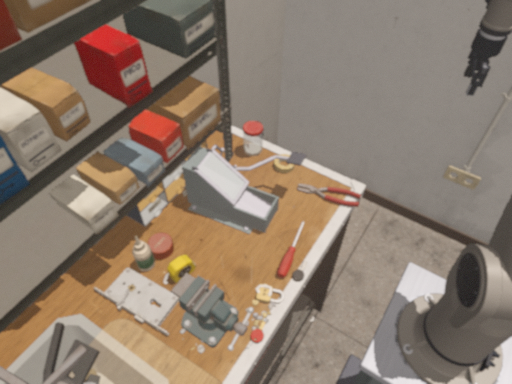

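View pics/side0.png

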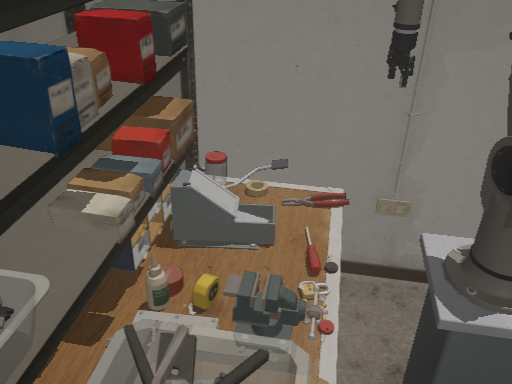

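The scene view shows the hopper around (230,190) and the dark pad at about (297,158). In the side view the pad is at about (281,163) and the hopper at (225,215). Next I'll get positions from the depth.

```bash
python3 - <<'E'
from h import *
np.set_printoptions(precision=4,suppress=True)
for n,(u0,u1,v0,v1) in dict(scene=(284,310,148,170),side=(270,292,156,170)).items():
    img=cv2.imread(f"pics/{n}0.png"); W=np.load(f"{n}0.npy")
    w=W[v0:v1,u0:u1].reshape(-1,3); g=img[v0:v1,u0:u1].reshape(-1,3).max(1)
    m=(w[:,2]>.10)&(w[:,2]<.16)&(g<110)
    p=w[m].astype(np.float32); print(n,"pad",m.sum(),np.median(p,0),p.min(0),p.max(0),cv2.minAreaRect(p[:,:2].copy()))
    # hopper body
    u0,u1,v0,v1=dict(scene=(180,282,140,235),side=(165,278,165,250))[n]
    w=W[v0:v1,u0:u1].reshape(-1,3); im=img[v0:v1,u0:u1].reshape(-1,3).astype(int)
    m=(w[:,2]>.02)&(w[:,2]<.165)&(im.max(1)-im.min(1)<35)
    mk=np.zeros((384,512),np.uint8); mk[v0:v1,u0:u1]=m.reshape(v1-v0,-1)
    k,l,st,c=cv2.connectedComponentsWithStats(mk); i=1+np.argmax(st[1:,4]); p=W[l==i].astype(np.float32)
    print(n,"hopper",len(p),p.min(0),p.max(0))
    # tray-wall top at z~.062, top ridge z~.155
    for lo,hi in((.052,.068),(.145,.162)):
        q=p[(p[:,2]>lo)&(p[:,2]<hi)]; print(lo,len(q),cv2.minAreaRect(q[:,:2].copy()))
    # left side wall by line fit: surface normals horizontal
    gx=np.gradient(W,axis=1); gy=np.gradient(W,axis=0); N=np.cross(gx,gy); N/=np.linalg.norm(N,axis=-1,keepdims=True)
    s=(l==i)&(abs(N[...,2])<.25); a=np.arctan2(N[s][:,1],N[s][:,0]); h,e=np.histogram(np.degrees(a)%180,36,(0,180)); print(h)
    np.save(f"{n}_hp.npy",np.c_[W[s],np.degrees(a)%180])
E
```

```text
scene pad 2 [ 0.5357 -0.187   0.1323] [ 0.5229 -0.1892  0.1288] [ 0.5485 -0.1847  0.1357] ((0.5356956720352173, -0.18695276975631714), (0.02605130895972252, 0.0), -170.09605407714844)
scene hopper 4542 [ 0.5181 -0.2904  0.02  ] [0.8353 0.0187 0.1647]
0.052 520 ((0.6683606505393982, -0.05318298935890198), (0.2096025049686432, 0.29829344153404236), 67.56314086914062)
0.145 676 ((0.7412287592887878, -0.051097020506858826), (0.0712847039103508, 0.11984746158123016), 9.494780540466309)
[ 51  44  37  29  10   5  12  11  14  16   2   3   5  10  35  81  99 160
 159 164 157 126  97  88  48  41  30  11  15  14  14   9   7  16  13  28]
side pad 159 [ 0.5378 -0.197   0.134 ] [ 0.5146 -0.2309  0.1203] [ 0.5608 -0.1795  0.14  ] ((0.5393393039703369, -0.20520120859146118), (0.04472421482205391, 0.05150171369314194), 6.833008289337158)
side hopper 5786 [ 0.521  -0.2952  0.02  ] [0.8413 0.0188 0.165 ]
0.052 858 ((0.6819819211959839, -0.1451980471611023), (0.28746241331100464, 0.2977500557899475), 7.533936500549316)
0.145 616 ((0.7439398765563965, -0.050205476582050323), (0.06849955022335052, 0.1203995868563652), 6.177738666534424)
[ 29  55  47  41  59   8   2   5  11  25  42  56  76  87 100 100  99  94
  94 100  93  92  91  65  73  80  74  66  50  49  32  23  19  15  14  20]
```

```bash
python3 - <<'E'
from h import *
np.set_printoptions(precision=4,suppress=True)
for n in("scene","side"):
    d=np.load(f"{n}_hp.npy"); p=d[(d[:,3]>60)&(d[:,3]<130)&(d[:,1]>-.06)&(d[:,1]<.03)&(d[:,2]>.02)][:,:3].astype(np.float32)
    for _ in range(5):
        f=cv2.fitLine(p[:,:2].copy(),cv2.DIST_HUBER,0,.01,.01).ravel()
        r=(p[:,0]-f[2])*f[1]-(p[:,1]-f[3])*f[0]; p=p[abs(r)<max(.006,1.5*np.std(r))]
    print(n,len(p),np.degrees(np.arctan2(f[1],f[0])),f[2:],r.std(),p.min(0),p.max(0))
    W=np.load(f"{n}0.npy").reshape(-1,3); img=cv2.imread(f"pics/{n}0.png").reshape(-1,3)
    m=(W[:,2]>.11)&(W[:,2]<.15)&(abs(W[:,0]-.54)<.045)&(abs(W[:,1]+.2)<.05)
    print("pad",m.sum(),W[m].mean(0),W[m].min(0),W[m].max(0),cv2.minAreaRect(W[m][:,:2].astype(np.float32)))
    print(np.percentile(img[m].max(1),[5,50,95]))
    # tray top rim: points near front
    m=(W[:,2]>.055)&(W[:,2]<.068)&(W[:,0]>.5)&(W[:,0]<.68)&(W[:,1]>-.15)&(W[:,1]<.03)
    print("rim",m.sum(),cv2.minAreaRect(W[m][:,:2].astype(np.float32)))
i=cv2.imread("pics/scene0.png")[130:250,170:320]; cv2.imwrite("pics/s1.png",cv2.resize(i,None,fx=5,fy=5,interpolation=cv2.INTER_CUBIC))
E
```

```text
scene 1121 7.419937 [ 0.6742 -0.0031] 0.0012429975 [ 0.52   -0.0246  0.02  ] [0.7712 0.0109 0.1635]
pad 223 [ 0.5396 -0.2034  0.1332] [ 0.5112 -0.2323  0.1165] [ 0.5844 -0.1826  0.1409] ((0.5481421947479248, -0.20729884505271912), (0.07304571568965912, 0.04918284714221954), 1.3424874544143677)
[114.  122.  193.7]
rim 330 ((0.6049143671989441, -0.056375566869974136), (0.1623499095439911, 0.09387610852718353), 7.8068623542785645)
side 1059 7.5070887 [ 0.6801 -0.0015] 0.0018590429 [ 0.5234 -0.0255  0.0201] [0.769  0.0144 0.1624]
pad 196 [ 0.5444 -0.1996  0.1315] [ 0.5146 -0.2309  0.1157] [ 0.5848 -0.1795  0.14  ] ((0.5512846112251282, -0.20376983284950256), (0.06878572702407837, 0.05150171369314194), 6.833007335662842)
[ 62.75  87.   151.25]
rim 413 ((0.6057596802711487, -0.055066000670194626), (0.158959299325943, 0.09716353565454483), 6.850187301635742)
```

View pics/s1.png

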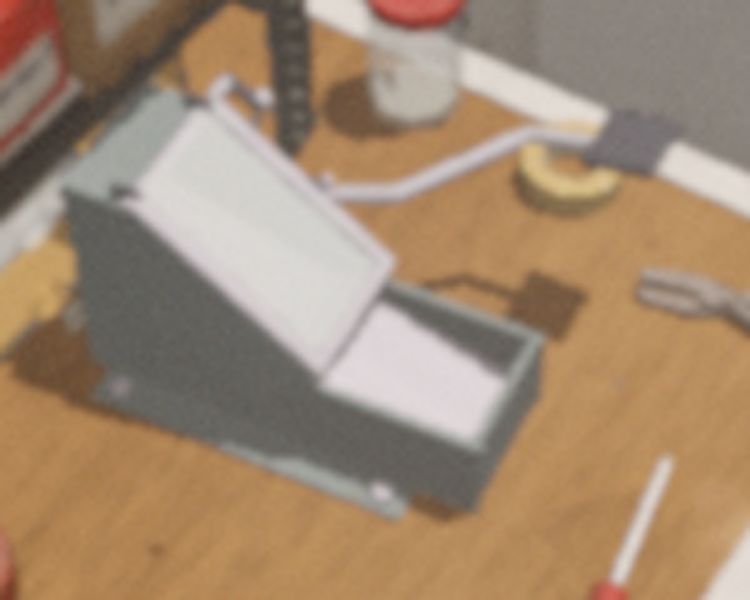

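The crop shows the lid shut with the pad clear on the far side, at about (635,140). The hopper's yaw is about 7.5° and the pad is at about (0.535, -0.207). I'll move above it with the fingers shut, then touch.

```bash
python3 - <<'E'
from h import *
a=np.radians(7.46)/2; q=[0,np.cos(a),np.sin(a),0]
x,y=.535,-.2075
env.grip(0.0)
env.reach([x,y,.275],q)
s=env.get_state(); print(s["time"],s["tcp_pos"],s["force"],s["opening"])
hit=env.movel([x,y,.195],velocity=.03,stop_force=1.5)
s=env.get_state(); print(hit,s["time"],s["tcp_pos"],s["force"])
img,W=cloud("side"); cv2.imwrite("pics/side1.png",cv2.resize(img[100:260,160:360],None,fx=4,fy=3.75))
E
```

```text
2.8 [ 0.53468301 -0.20882755  0.27505684] [-0.27875518  0.42985346 -0.4854584 ] 1.7509971533652004e-05
True 4.7333 [ 0.53471188 -0.20748102  0.20832646] [ 1.20764513 -0.45725238  0.46090322]
```

View pics/side1.png

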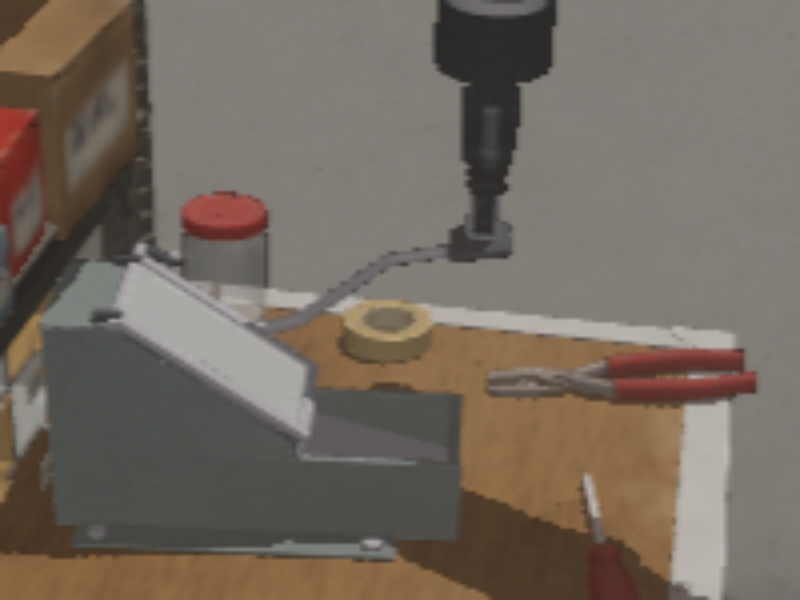

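The fingertips are touching the middle of the pad, at about (487,235), and the lid is still shut. Now I'll press down to the stop.

```bash
python3 - <<'E'
from h import *
x,y=.5325,-.2078
hit=env.movel([x,y,.138],velocity=.04,stop_force=14)
s=env.get_state(); print(hit,s["time"],s["tcp_pos"],s["force"])
env.dwell(1.2)
s=env.get_state(); print(s["time"],s["tcp_pos"],s["force"])
img,W=cloud("side"); i2,_=cloud("scene")
cv2.imwrite("pics/p2.png",np.hstack([cv2.resize(img[130:260,160:300],(400,400)),cv2.resize(i2[130:250,180:310],(400,400))]))
E
```

```text
True 6.1417 [ 0.53326996 -0.20767966  0.14832878] [-3.33595244  0.35122045 10.29746447]
7.3417 [ 0.53325002 -0.20765572  0.14832264] [-2.4018346   0.80976717  9.48103224]
```

View pics/p2.png

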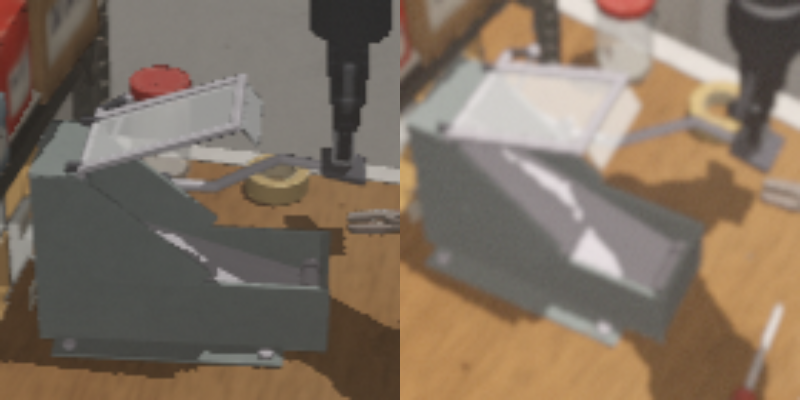

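The lid is fully up and the pin is at the tray's front wall, at about (310,270) left and (670,255) right. The force shows the lever on its stop. Now I'll ease it back up.

```bash
python3 - <<'E'
from h import *
for p,v in (([.5325,-.2077,.18],.014),([.535,-.2075,.214],.01)):
    env.movel(p,velocity=v)
    s=env.get_state(); print(s["time"],s["tcp_pos"],s["force"])
env.movel([.535,-.2075,.30],velocity=.08)
env.dwell(.5)
s=env.get_state(); print(s["time"],s["tcp_pos"],s["force"])
img,W=cloud("side"); i2,_=cloud("scene")
cv2.imwrite("pics/p3.png",np.hstack([cv2.resize(img[130:260,160:300],(400,400)),cv2.resize(i2[130:250,180:310],(400,400))]))
E
```

```text
9.925 [ 0.53247086 -0.20777978  0.1799712 ] [ 2.34479639 -0.41760108  2.41900566]
13.4833 [ 0.53500805 -0.20749274  0.21399962] [ 0.87164078 -0.13720804 -0.75546794]
15.2083 [ 0.53501633 -0.20748497  0.29995256] [-0.14750757  0.25391443 -0.32175963]
```

View pics/p3.png

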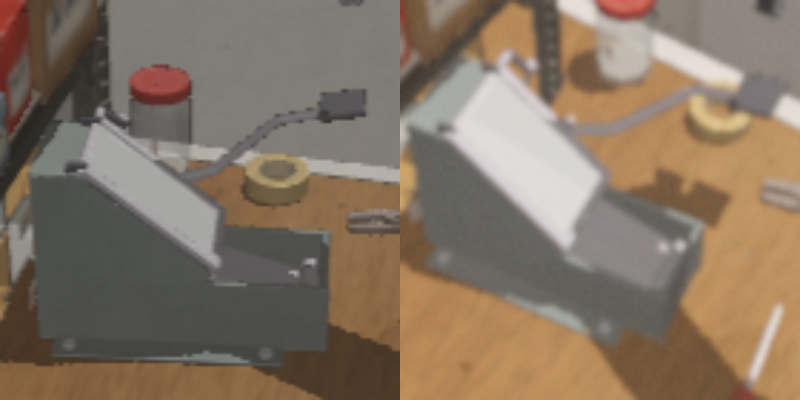

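The lid is shut, the lever is up, the pin is in the tray at about (308,268) left and (680,245) right, and the arm is clear.

```bash
python3 -c "
from h import *
print(job.job_done())"
```

```text
the job is handed in; nothing more can be done
None
```

The pin rolled out into the catch tray, the lid was eased fully shut under the fingertips, and the arm was clear when I handed the job in at about 15 s on the robot's clock.

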